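# Free the sharpening stone and hold it up level

### The arm

A 7-joint arm with a two-finger parallel gripper is mounted at the origin on a cart in front of the work surface, level with it; the furniture and walls round the work are solid. World frame = base frame: x ahead of the robot, y to its left, z up, the work surface at z = 0. Lengths are in mm, angles in rad, forces in N, time in s.
With the tool pointing down it reaches from about 425 to 1025 mm from the base axis. Payload 9.4 kg.
Tool frame: the origin (TCP) lies midway between the tips of the shut fingers; the grasp point (between the pads) lies 19 mm behind it; z points along the fingers, y is the line along which they close (so a half turn about z gives the same grasp; the last joint's range is limited). The gripper opens to 85 mm and grips with 20 to 120 N. Pads are 22 mm wide; open, the fingers measure 114 mm over their backs; the gripper's body (76 mm by 85 mm) begins 54 mm behind the grasp point. The pads swing forward as they close: fully open they stand 13 mm farther back than shut.
Start: joints at [1.27, 0.599, -0.003, 1.599, 0.002, 0.943, -0.08], TCP at [160.894, -706.921, 231.275] pointing down, gripper open.
Joint ranges: [-2.57, 2.57], [-0.35, 1.97], [-1.29, 1.29], [0.11, 2.56], [-1.05, 4.19], [0.11, 1.86], [-2.63, 2.63]. Speed limits (rad/s): [2.22, 2.22, 3.01, 3.01, 3.14, 3.14, 3.14].

### API

Orientations are given as a unit quaternion [x, y, z, w].
In Python, from workcell import manip gives the robot as it stands. The module is installed in compiled form; this text tells all that it offers. Calls block until the motion is done:
- manip.move_ptp(position, orientation): joint-space move of the TCP to a pose.
- manip.movel(position, max_speed=150, attitude=None, contact_N=None): straight line of the TCP; attitude=None keeps the orientation; max_speed is the mean speed in mm/s. With contact_N (N) it stops when the force on the tool has changed by that much, and returns True; else False.
- manip.goto_joints(angles): joint-space move.
- manip.move_gripper(opening, grasp_force=None): finger opening in mm; grasp_force is the grip in N (None keeps the last); returns when the fingers have stopped.
- manip.pause(seconds).
- manip.ik(position, orientation): joint angles nearest the present ones, or None.
- manip.get_state(): the state.
- manip.get_image(name): name is "scene" or "top" or "wrist"; returns the picture (384x512x3 uint8, red, green, blue); there is no depth.
- manip.calibration(name): a dict with "camera_matrix" (3x3 intrinsics, pixels), "k1" (the pictures are not rectified: a ray, as slopes to the right and down, at radius r is drawn at 1 + k1 r^2 times it, then the intrinsics apply), "rvec" (rotation vector, rad) and "tvec" (3), from world to camera coordinates, as OpenCV has them; the wrist camera has in their place "T_tool_cam" (4x4, takes a point from camera to tool coordinates, whose origin is the TCP and whose axes are the flange's). Camera axes: x right, y down, z forward; pixel columns grow to the right and rows downward; lengths in mm; the calibration is good to about 2 mm. A picture is of the moment at which its call begins: read the wrist's pose just before it. calibration takes no time and is no camera call.
A pose or a line that the arm cannot do raises manip.PlanningError and nothing moves.
- manip.job_done(): hands the job in; it is judged then, once.
The state is a dict: "time": time; "joint_positions": joint angles; "qvel": joint speeds; "joint_torque": joint torques, N m; "eef_pos": TCP position; "tcp_rot": TCP orientation; "contact_force": force on the tool from outside, world axes, zero at the start; "torque": the same for the moment, N m; "finger_gap": finger opening in mm; "grasp_force": force on a finger pad.
Only numpy, scipy, OpenCV 4.12 (cv2) and the standard library are available. Lean on these libraries where they do the work, as an engineer would, in place of code of your own. Each camera call takes 0.05 s, during which the arm holds its last target. There are 200 camera calls.

### The job

Swing the holder's hold-down lever off the grey sharpening stone, towards the robot, and leave it standing square (90 degrees) to the stone. Then lift the stone out, keeping it level all the way, and hold it still and level about 12 cm straight above its seat so that I can sight along its face: keep it there for at least two seconds and finish while still holding it. Leave the other things on the bench where they are.

Things in the scene. Friction and masses are not known exactly. Their poses are not given: they have to be found in the camera images.
- holder: Wooden sharpening-stone holder, fixed to the bench. Origin: underside of its base board, below the centre of the stone's seat; x across it (-x side faces the robot), y along it, z up. Board 90 x 220 x 14 mm (y -95 to +125 mm). End stop beyond y = -55.5 mm, 50 mm high; pivot block 46 mm wide from y = +55.5 to +103.5 mm, 63 mm high.
- seat (a point): Centre of the seat: top of a bearer 30 mm wide (x), 105 mm long, 40 mm above the bench; axes as the holder's. No side walls: the stone overhangs the bearer by 7 mm on either long side, with free space beside it down to the board's top at 14 mm.
- lever (a joint): Angle (rad) of the hold-down lever about its upright pivot. 0: lengthwise over the stone; grows as the free end swings towards the robot's side (clockwise from above); 1.571: square to the stone, along the holder's -x. Travel -0.5 to 2.3, no notch; friction of 0.1 N m (1 N at the knob) keeps it where it is left. Starts between -0.3 and 0.35.
- lever_knob (a point): Middle of the upright round knob on the lever's free end: 18 mm thick, 38 mm tall, from 76 to 114 mm above the bench, with its axis 105 mm from the pivot; this point is 96 mm above the bench. The knob is of dark wood and turns with the lever.
- lever_pivot (a point): On the lever's upright pivot axis, at the bar's top, 76 mm above the bench; in the holder's frame at x = 0, y = +80 mm. The bar is flat steel, 18 mm wide, 10 mm thick, its underside 66 mm above the bench and 4 mm above the stone. A 6 mm screw head stands on it at the pivot.
- stone: The grey sharpening stone itself (a plain block); origin at the centre of its underside, z up through its upper face.
- stone_center (a point): Centre of the grey sharpening stone: a plain block 45 mm wide (x), 105 mm long (y), 22 mm thick (z), about 0.34 kg (0.25 to 0.45), lying loose on the seat, in line with the holder, its centre 51 mm above the bench at the start. Grasp it across its 45 mm width.
- orange_stone_center (a point): Bystander: orange stone on a wooden base, 65 x 200 x 32 mm, beyond the holder; the point is its centre.
- tape_measure_center (a point): Bystander: tape measure, 32 x 76 x 58 mm, standing off the end-stop end of the holder (-y end); the point is its centre.
- offcut_center (a point): Bystander: wood offcut, 60 x 90 x 35 mm, on the robot's side of the holder near the -y end; the point is its centre.
Not all that is in view belongs to the job. Of the things shaped like the holder, the wooden one is meant.

How it is judged (in metres and radians):
On the way, in this order (a step that is already met when the one before it is completed fails the run):
1. the lever stands square to the stone, the stone still on its seat (value of joint lever between 1.42 and 1.72 rad and velocity of joint lever between -0.1 and 0.1 rad/s and height (world z) of stone_center below 0.058 m), for 0.3 s.
2. the stone is held still and level about 12 cm above its seat for two seconds (value of joint lever between 1.42 and 1.72 rad and height (world z) of stone_center between 0.136 and 0.206 m and horizontal distance between stone_center and seat below 0.05 m and angle between stone_center's own z axis and vertical below 0.12 rad and linear speed of stone below 0.03 m/s and angular speed of stone below 0.25 rad/s and contact force between the fingers and stone above 2 N and contact force between stone and holder below 0.1 N), for 2 s.
At the end, for the whole second after the job is handed in: The lever is still within about 0.15 rad (8.5 degrees) of square to the stone; the stone is held by the fingers, touching nothing of the holder, 85 to 155 mm above its place on the seat, within 50 mm of it sideways, level within 0.12 rad (7 degrees) and at rest (all of step 2); the arm keeps its last pose, push and grip.
It fails at once if the grey stone is tilted by more than 17 degrees (angle between stone_center's own z axis and vertical above 0.3 rad).
It fails at once if the orange stone is shifted by more than 3 cm (distance of orange_stone_center from where it was at the start of the episode above 0.03 m).
It fails at once if the tape measure is shifted by more than 3 cm (distance of tape_measure_center from where it was at the start of the episode above 0.03 m).
It fails at once if the offcut is shifted by more than 3 cm (distance of offcut_center from where it was at the start of the episode above 0.03 m).
It also fails if it takes over 54 s, if anything falls off the work surface, if the arm or the gripper's body presses on something with over 40 N, if the wrist force passes 120 N, or if a joint passes its speed limit or range.

## Working session

There is one attempt and no reset: what is moved stays moved. The work goes in short steps, each a Python script; the robot and the scene stay as the last script left them, time stands still between calls to the robot, and variables do not carry over. Pictures are saved under pics/ and viewed, at most 10 in all, crops included, and the job is handed in when it is done.

```bash
mkdir -p pics
python3 - <<'E'
from workcell import manip
import cv2
for n in("scene","top"):
    cv2.imwrite(f"pics/{n}0.png",manip.get_image(n)[:,:,::-1]); print(n,manip.calibration(n))
print(manip.calibration("wrist")); print(manip.get_state())
E
```

```text
scene {'camera_matrix': array([[359.12024215,   0.        , 252.14495853],
       [  0.        , 359.12024215, 189.9563484 ],
       [  0.        ,   0.        ,   1.        ]]), 'k1': 0.02185835217862112, 'rvec': array([ 2.11076186, -1.05110916,  0.43868755]), 'tvec': array([-340.57821869,  381.46356146,  589.22552695])}
top {'camera_matrix': array([[448.708274  ,   0.        , 246.95549921],
       [  0.        , 448.708274  , 191.71508683],
       [  0.        ,   0.        ,   1.        ]]), 'k1': -0.17992256710163268, 'rvec': array([ 2.16675884, -2.05216747,  0.20918425]), 'tvec': array([-37.4965327 , 599.53811322, 911.26771281])}
{'camera_matrix': array([[305.54707442,   0.        , 258.5832084 ],
       [  0.        , 305.54707442, 193.87803964],
       [  0.        ,   0.        ,   1.        ]]), 'k1': -0.016336213935259233, 'T_tool_cam': array([[ 6.07504019e-04, -9.61169719e-01, -2.75957248e-01,
         7.01077528e+01],
       [ 9.99999003e-01,  2.32178571e-04,  1.39275342e-03,
         7.36063369e-01],
       [-1.27460105e-03, -2.75957819e-01,  9.61168902e-01,
        -1.43740822e+02],
       [ 0.00000000e+00,  0.00000000e+00,  0.00000000e+00,
         1.00000000e+00]])}
{'time': 0.1, 'joint_positions': array([ 1.27028106,  0.60004299, -0.00252028,  1.60002447,  0.00176252,
        0.94289645, -0.07980956]), 'qvel': array([ 0.00190667, -0.00244325,  0.00030737, -0.0026879 , -0.00070975,
        0.00122716,  0.00063631]), 'joint_torque': array([ 5.52578626e-03, -7.77985668e+01,  1.56968929e+00, -2.58623725e+01,
        1.26259384e-02,  5.53099526e-03, -2.60799459e-05]), 'eef_pos': array([ 160.80924049, -706.52540519,  230.51424591]), 'tcp_rot': array([ 9.93744205e-01,  1.11678052e-01, -1.31305676e-04, -6.71812349e-04]), 'contact_force': array([-0.27134274, -0.79197807, -0.06648565]), 'torque': array([-0.02228154, -0.00275579, -0.02447701]), 'grasp_force': 0.0, 'finger_gap': 85.4771297695777}
```

View pics/top0.png

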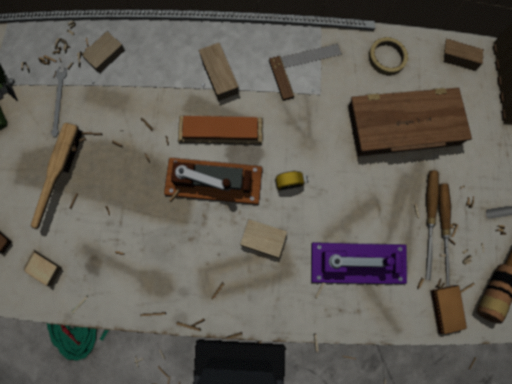

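View pics/scene0.png

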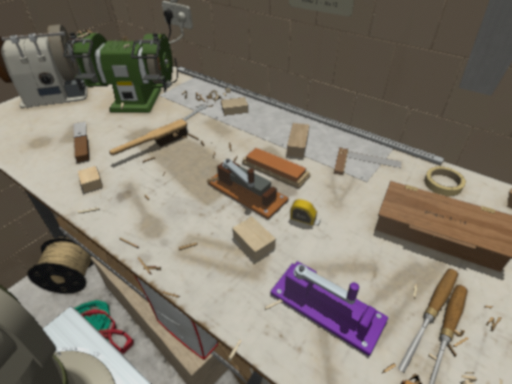

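The top view shows the wooden holder at about (213,180), with its pivot near (181,172) and the lever's free end near (240,184). The orange stone is at (221,129), the tape measure at (289,180) and the offcut at (263,239). The purple holder is a decoy. Next I'll look with the wrist camera.

```bash
cat > h.py <<'E'
from workcell import manip
import cv2, numpy as np
from scipy.spatial.transform import Rotation as R
def ray(name,uv,pose=None):
    c=manip.calibration(name);K=c["camera_matrix"]
    uv=np.atleast_2d(np.array(uv,float)); d=(uv-K[:2,2])/K[0,0]
    s=d.copy()
    for _ in range(30): s=d/(1+c["k1"]*(s**2).sum(1,keepdims=True))
    v=np.c_[s,np.ones(len(s))]
    if name=="wrist":
        p,q=pose; Rt=R.from_quat(q).as_matrix();T=c["T_tool_cam"]
        return Rt@T[:3,3]+p, v@(Rt@T[:3,:3]).T
    M=cv2.Rodrigues(c["rvec"])[0]
    return -M.T@c["tvec"], v@M
def onz(name,uv,z,pose=None):
    o,d=ray(name,uv,pose); return o+d*((z-o[2])/d[:,2])[:,None]
def down(yaw): # tool z down, tool x at world angle yaw
    return (R.from_euler('z',yaw)*R.from_euler('x',np.pi)).as_quat()
def shot(fn):
    s=manip.get_state(); im=manip.get_image("wrist"); cv2.imwrite(fn,im[:,:,::-1])
    pose=(s["eef_pos"],s["tcp_rot"]); return im,pose
E
python3 - <<'E'
from h import *
np.set_printoptions(precision=1,suppress=True)
print(onz("top",[[167,158],[262,167],[258,203],[165,193]],14))
print(onz("top",[[181,172]],76),onz("top",[[240,185]],76),onz("top",[[221,129],[289,180],[263,239]],30))
c=onz("top",[[213,180]],30)[0]
# tool x axis carries camera (+70): put camera back toward the robot, tool x = toward -x world
for yaw in (np.pi,0):
    p=[c[0]+(-1 if yaw==0 else 1)*(150),c[1],380]
    for z in (380,330,280):
        p[2]=z; print(yaw,z,manip.ik(p,down(yaw)))
E
```

```text
[[680.6 186.1  14. ]
 [670.5 -35.7  14. ]
 [585.9 -30.7  14. ]
 [597.4 183.   14. ]]
[[633.5 139.9  76. ]] [[611.6  10.6  76. ]] [[752.2  63.7  30. ]
 [639.3 -97.7  30. ]
 [503.2 -45.5  30. ]]
3.141592653589793 380 [ 0.3  0.7 -0.9  1.2  0.5  1.5  1. ]
3.141592653589793 330 [ 0.3  0.7 -0.9  1.3  0.6  1.4  1. ]
3.141592653589793 280 [ 0.3  0.8 -0.9  1.4  0.6  1.3  1. ]
0 380 [ 0.3  0.2 -0.6  1.9  0.1  1.1 -2. ]
0 330 [ 0.2  0.2 -0.5  2.   0.1  1.  -2. ]
0 280 [ 0.1  0.3 -0.4  2.1  0.1  0.8 -2. ]
```

Run:
```python
from h import *
np.set_printoptions(precision=4,suppress=True)
c=onz("top",[[213,180]],30)[0]
manip.move_ptp([c[0]-30,c[1],300],down(np.pi)); manip.pause(.3)
im,pose=shot("pics/w1.png"); print(pose); np.savez("w1.npz",im=im,p=pose[0],q=pose[1])
print(manip.get_state()["time"],manip.get_state()["joint_positions"])
cv2.imwrite("pics/w1b.png",cv2.resize(im[:,:,::-1],(800,600),interpolation=cv2.INTER_CUBIC))
```

```text
(array([600.1076,  73.2954, 299.9815]), array([ 0.0002,  1.    , -0.    , -0.    ]))
3.5917 [ 0.3962  0.5234 -0.9214  1.7697  0.4672  1.0844  0.8842]
```

View pics/w1b.png

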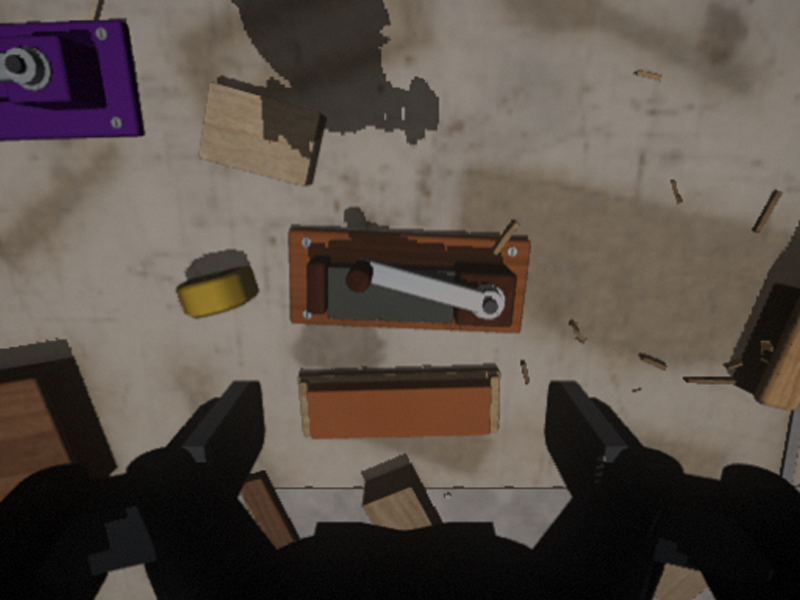

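The wrist view (robot towards the top) shows these points in the 800x600 image:
- Holder board corners: about (291,228), (528,240), (520,332), (291,322).
- Pivot screw: (489,302).
- Knob: (359,275), with the lever slightly towards the robot.
- Grey stone: x 328–455, y 267–321.

Run:
```python
from h import *
np.set_printoptions(precision=1,suppress=True)
f=np.load("w1.npz");im=f["im"];pose=(f["p"],f["q"])
W=lambda uv,z:onz("wrist",(np.array(uv,float)+.5)*.64-.5,z,pose)
hsv=cv2.cvtColor(im,cv2.COLOR_RGB2HSV)
m=((hsv[...,0]<14)&(hsv[...,1]>120)&(hsv[...,2]>30)).astype(np.uint8)
m[:140]=0;m[222:]=0;m[:,:180]=0;m[:,345:]=0
m=cv2.morphologyEx(m,cv2.MORPH_OPEN,np.ones((3,3)))
cs=max(cv2.findContours(m,0,2)[0],key=cv2.contourArea)
print("bbox",cv2.boundingRect(cs))
P=onz("wrist",cs[:,0,:],14,pose)[:,:2]
r=cv2.minAreaRect(P.astype(np.float32)); print("rect",r); print(cv2.boxPoints(r))
print("corners",W([[291,228],[528,240],[520,332],[291,322]],14))
print("pivot",W([[489,301]],80)[0]); print("knob top",W([[357,270]],114)[0],"knob mid",W([[359,275]],96)[0])
print("stone",W([[329,267],[328,319],[454,321]],62))
print("offcut",W([[211,82],[325,115],[308,185],[200,157]],35)); print("orange",W([[300,378],[497,374]],32)); print("tape",W([[180,290],[258,280],[200,316]],50))
```

```text
bbox (185, 147, 154, 66)
rect ((633.6907958984375, 75.41829681396484), (217.88658142089844, 89.21029663085938), 87.37751770019531)
[[584.1 -31.4]
 [673.3 -35.5]
 [683.2 182.2]
 [594.1 186.3]]
corners [[583.9 -29.6  14. ]
 [594.6 183.9  14. ]
 [682.7 182.5  14. ]
 [672.7 -35.4  14. ]]
pivot [633.2 139.3  80. ]
knob top [600.9  38.9 114. ] knob mid [608.6  38.4  96. ]
stone [[609.6  10.8  62. ]
 [654.1   8.   62. ]
 [655.8 114.   62. ]]
offcut [[466.1 -80.7  35. ]
 [490.9   8.5  35. ]
 [545.6  -8.1  35. ]
 [523.  -95.9  35. ]]
orange [[722.3 -26.1  32. ]
 [718.  159.2  32. ]]
tape [[ 632.1 -119.7   50. ]
 [ 623.3  -51.9   50. ]
 [ 655.4 -105.2   50. ]]
```

```bash
cat >> h.py <<'E'
O=np.array([633.5,60.5]); A=-0.0457
uy=np.array([-np.sin(A),np.cos(A)]); ux=np.array([np.cos(A),np.sin(A)])
PIV=O+80*uy
phi=lambda th:-np.pi/2+A-th
knob=lambda th,r=105:PIV+r*np.array([np.cos(phi(th)),np.sin(phi(th))])
E
python3 - <<'E'
from h import *
np.set_printoptions(precision=2,suppress=True)
k=np.array([605,38.5]); d=k-PIV; th=-np.pi/2+A-np.arctan2(d[1],d[0]); print(th,np.hypot(*d),PIV)
for t in (th,.8,1.571): print(manip.ik([*knob(t),84],down(phi(t))))
print(manip.ik([*O,32],down(np.pi/2+A)),manip.ik([*O,152],down(np.pi/2+A)))
manip.move_gripper(55,20)
manip.move_ptp([*knob(th),150],down(phi(th)))
hit=manip.movel([*knob(th),84],80,contact_N=6); print("hit",hit,manip.get_state()["eef_pos"])
if not hit:
    manip.move_gripper(0,20); manip.pause(.2)
    s=manip.get_state(); print(s["finger_gap"],s["grasp_force"],s["contact_force"],s["time"],s["eef_pos"],s["joint_positions"])
cv2.imwrite("pics/s2.png",manip.get_image("scene")[100:260,150:400,::-1].repeat(3,0).repeat(3,1))
E
```

```text
0.25991633659485025 106.86858456732907 [637.15 140.42]
[ 0.46  0.87 -1.01  1.95  0.96  0.9   1.77]
[ 0.33  0.77 -0.86  2.05  0.89  0.74  1.2 ]
[ 0.09  0.69 -0.68  2.09  0.76  0.62  0.4 ]
[ 0.02  0.77 -0.32  1.93  0.45  0.52 -0.66] [ 0.08  0.61 -0.4   1.86  0.34  0.73 -0.56]
hit False [605.79  40.5   84.36]
17.15740601626342 21.900533437728882 [-0.33 -1.03  6.08] 6.5083 [605.83  40.22  84.4 ] [ 0.46  0.88 -1.02  1.95  0.97  0.92  1.76]
```

View pics/s2.png

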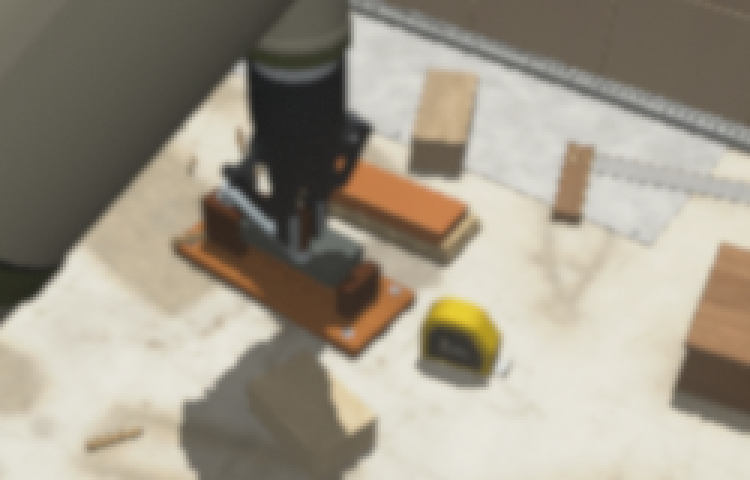

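The picture shows the fingers round the knob, at about (305,225), and the 17 mm gap confirms the grip. The 6 N upward force suggests the tips touch the bar, so I'll raise the hand slightly, regrip and swing.

Run:
```python
from h import *
np.set_printoptions(precision=2,suppress=True)
manip.move_gripper(26); 
p=manip.get_state()["eef_pos"]; manip.movel([p[0],p[1],89],60); manip.move_gripper(0,20)
s=manip.get_state(); print(s["finger_gap"],s["contact_force"])
for t in np.linspace(.26,1.571,9)[1:]:
    manip.movel([*knob(t),89],60,attitude=down(phi(t)))
    s=manip.get_state(); print(round(t,2),s["eef_pos"],s["contact_force"],s["finger_gap"],s["time"])
manip.pause(.3)
manip.move_gripper(50); manip.movel([*knob(1.571),190],120); manip.pause(.2)
# look with wrist
manip.move_ptp([600,73,300],down(np.pi)); manip.pause(.3)
im,pose=shot("pics/w3.png"); np.savez("w3.npz",im=im,p=pose[0],q=pose[1])
cv2.imwrite("pics/w3b.png",cv2.resize(im[:,:,::-1],(800,600),interpolation=cv2.INTER_CUBIC)); print(manip.get_state()["time"])
```

```text
17.41142677464738 [-1.38 -0.54  3.29]
0.42 [589.69  46.65  89.12] [-2.06 -0.44  4.61] 17.035703014646934 7.7167
0.59 [575.18  55.43  89.07] [-2.48 -2.76  6.54] 17.001699845907254 8.15
0.75 [562.14  66.56  89.04] [-4.21 -1.85  8.87] 17.24372570416618 8.5833
0.92 [551.42  79.44  88.99] [-3.34 -2.66  8.19] 17.19412765120723 9.0167
1.08 [542.4   94.38  88.94] [-4.94 -2.75  9.92] 17.114462564184866 9.45
1.24 [536.04 110.61  88.95] [-6.69 -2.75 10.67] 17.029181258731086 9.8833
1.41 [532.36 127.76  88.94] [-7.66 -2.2  11.8 ] 16.945834009140217 10.3167
1.57 [531.81 145.88  88.94] [-7.04  0.64  9.43] 17.35078490708828 10.75
13.65
```

View pics/w3b.png

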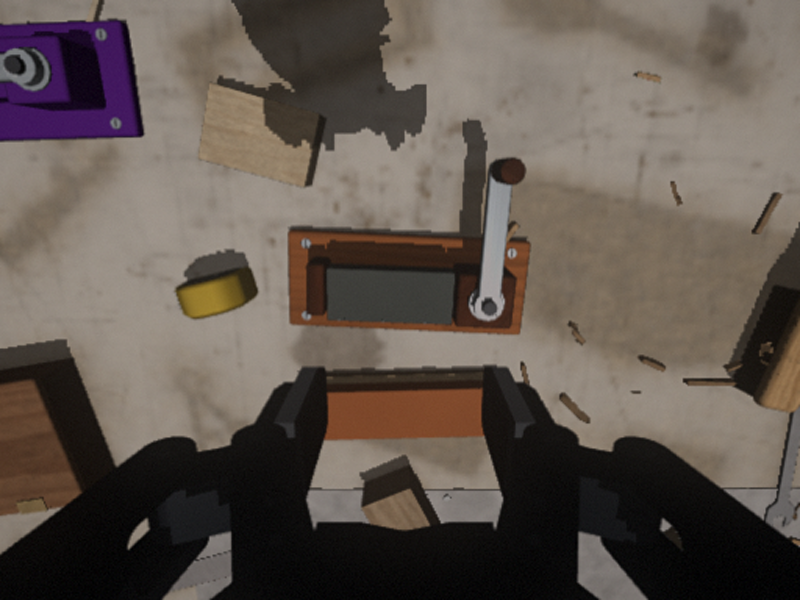

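The lever now points towards the robot, from the pivot at (488,302) to the knob's foot at about (498,183). The stone is uncovered, with corners at about (328,267) and (455,322). I'll measure the lever angle and the stone, then grasp.

Run:
```python
from h import *
np.set_printoptions(precision=2,suppress=True)
f=np.load("w3.npz");im=f["im"];pose=(f["p"],f["q"])
hsv=cv2.cvtColor(im,cv2.COLOR_RGB2HSV)
b=((hsv[...,1]<60)&(hsv[...,2]>90)).astype(np.uint8); b[:118]=0;b[180:]=0;b[:,:300]=0;b[:,335:]=0
n=[]
for y in range(124,176,2):
    xs=np.where(b[y])[0]; n.append((np.median(xs),y,len(xs)))
n=np.array(n); n=n[(n[:,2]>8)&(n[:,2]<17)]; print(len(n))
P=onz("wrist",n[:,:2],76,pose)[:,:2].astype(np.float32)
v=cv2.fitLine(P,cv2.DIST_HUBER,0,.01,.01).ravel(); d=v[:2]*(-1 if v[0]>0 else 1)
print("lever",((-np.pi/2+A-np.arctan2(d[1],d[0]))+np.pi)%(2*np.pi)-np.pi,v)
print("stone px colour",im[185,250],hsv[185,250])
g=((abs(im.astype(int)-im[185,250].astype(int))).max(2)<14).astype(np.uint8); m=np.zeros_like(g); m[165:212,200:300]=g[165:212,200:300]
m=cv2.morphologyEx(m,cv2.MORPH_OPEN,np.ones((3,3)))
c=max(cv2.findContours(m,0,2)[0],key=cv2.contourArea); print(cv2.boundingRect(c))
r=cv2.minAreaRect(onz("wrist",c[:,0],62,pose)[:,:2].astype(np.float32)); print(r,O)
```

```text
21
lever 1.5786507 [  1.    -0.05 579.44 142.96]
stone px colour [62 63 58] [36 20 63]
(209, 172, 82, 36)
((633.45947265625, 60.54638671875), (103.95217895507812, 43.49882507324219), 87.83821868896484) [633.5  60.5]
```

The lever is at 1.58 rad and the stone is exactly where expected. Grasping now.

Run:
```python
from h import *
np.set_printoptions(precision=3,suppress=True)
q=down(np.pi/2-0.042)
manip.move_gripper(84); manip.move_ptp([*O,190],q); 
hit=manip.movel([*O,30],90,contact_N=8); s=manip.get_state(); print("hit",hit,s["eef_pos"],s["contact_force"])
if not hit:
    manip.move_gripper(0,60); manip.pause(.3)
    s=manip.get_state(); print(s["finger_gap"],s["grasp_force"],s["contact_force"],s["eef_pos"],s["time"])
cv2.imwrite("pics/s4.png",manip.get_image("scene")[100:260,150:400,::-1].repeat(3,0).repeat(3,1))
```

```text
hit False [633.798  60.533  30.495] [-0.609  0.177 -0.963]
44.102889464958395 62.93504476547241 [-0.731  0.199  7.323] [633.628  60.473  30.382] 18.0333
```

View pics/s4.png

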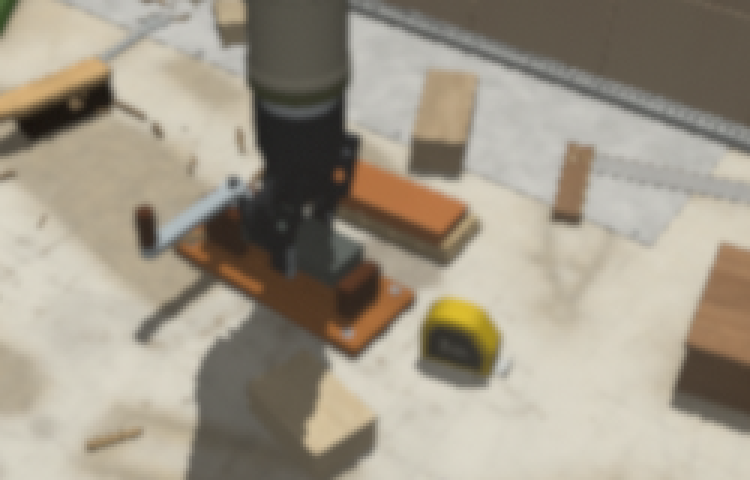

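The fingers straddle the stone at about (300,240) with a 44 mm gap, and the lever stands clear at left, at (190,215). Lifting.

Run:
```python
from h import *
np.set_printoptions(precision=3,suppress=True)
manip.movel([*O,60],30); manip.movel([*O,150],60); manip.pause(1)
s=manip.get_state(); print(s["finger_gap"],s["grasp_force"],s["contact_force"],s["torque"],s["eef_pos"],s["tcp_rot"],s["time"])
cv2.imwrite("pics/s5.png",manip.get_image("scene")[70:230,150:400,::-1].repeat(3,0).repeat(3,1))
im,_=shot("pics/w5.png")
```

```text
44.39573251038688 61.9294810295105 [ 0.553  0.34  -3.051] [-0.01   0.008 -0.008] [633.496  60.508 149.979] [ 0.722  0.692  0.    -0.   ] 21.8833
```

View pics/s5.png

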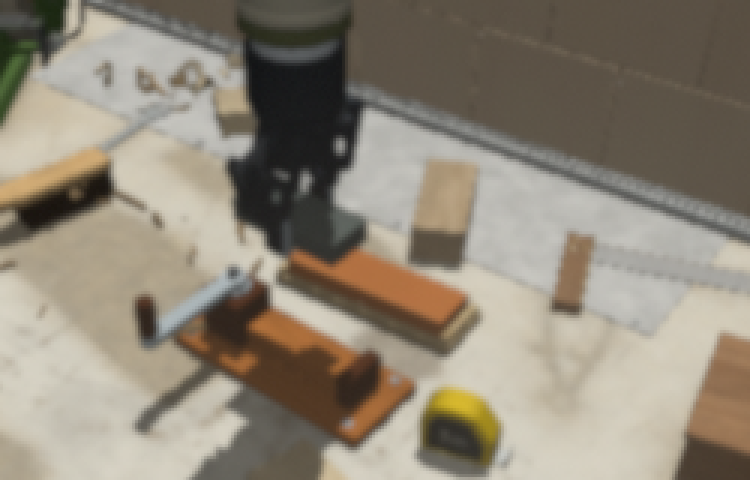

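View pics/w5.png

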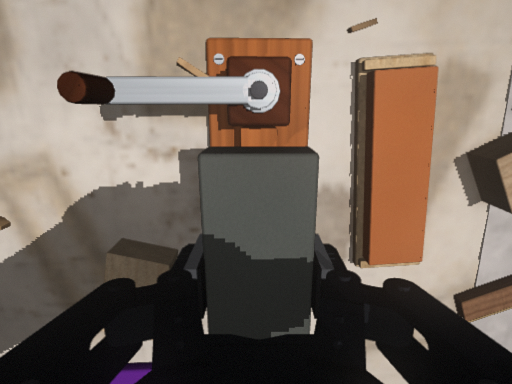

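The stone is clear of the holder, looks level, and the lever is still square. I'll check the level in numbers from the widths of the stone's two ends, (200–318, row 152) and (209–310, row 333), then hold and hand in.

Run:
```python
from h import *
np.set_printoptions(precision=1,suppress=True)
s=manip.get_state(); pose=(s["eef_pos"],s["tcp_rot"])
P=onz("wrist",[[200,153],[318,153],[209,334],[310,331]],181.5,pose); print(P, np.linalg.norm(P[0]-P[1]),np.linalg.norm(P[2]-P[3]),np.linalg.norm(P[0]-P[2]))
manip.pause(2.5); s=manip.get_state(); print(s["time"],s["grasp_force"],s["eef_pos"])
```

```text
[[614.3 114.1 181.5]
 [657.8 112.2 181.5]
 [610.7  33.9 181.5]
 [655.3  33.6 181.5]] 43.48247676133615 44.67623297851409 80.25447628779163
24.4833 61.9290554523468 [633.5  60.5 150. ]
```

```bash
python3 -c "
from workcell import manip
print(manip.job_done())"
```

```text
the job is handed in; nothing more can be done
None
```

I swung the lever square to the stone (measured 1.58 rad) and handed the job in at about 24.5 s, with the stone held level and still about 12 cm above its seat; the other items were not touched.

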